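# Fetch the lens pot from behind the dropper bottles

### The arm

A 6-joint arm with a two-finger parallel gripper is mounted at the origin on a cart in front of the work surface, level with it; the furniture and walls round the work are solid. World frame = base frame: x ahead of the robot, y to its left, z up, the work surface at z = 0. Lengths are in mm, angles in rad, forces in N, time in s.
With the tool pointing down it reaches from about 350 to 875 mm from the base axis. Payload 4.2 kg.
Tool frame: the origin (TCP) lies at the very end of the fingers, on their centre line; the grasp point (between the pads) lies arm.hold_point_z behind it (arm.hold_point_z is the distance from the TCP to the grasp point, in mm); y points along the fingers, x is the direction in which the jaws open and shut, and the axes are right-handed (so a half turn about y gives the same grasp; the last joint's range is limited). The gripper opens to 85 mm and grips with 20 to 120 N. Pads are 22 mm wide; open, the fingers measure 114 mm over their backs; the gripper's body (76 mm by 85 mm) begins 54 mm behind the grasp point. The pads swing forward as they close: fully open they stand 13 mm farther back than shut.
Start: joints at [0.259, 0.385, 0.008, 0, -1.194, -0.259], TCP at [624.979, 0.025, 231.312] pointing down, gripper open.
Joint ranges: [-3.14, 3.14], [-1.21, 2.06], [-1.07, 1.41], [-3.16, 2.05], [-2.99, -0.16], [-3.1, 3.1]. Speed limits (rad/s): [2.79, 2.79, 3.14, 3.14, 3.14, 3.14].

### API

Orientations are given as a unit quaternion [x, y, z, w].
In Python, from bench import arm gives the robot as it stands.
- The arm moves only by the shell command python3 -m creep 'ROWS'. ROWS is JSON, a list of rows, each a list of 3 entries, a list of its own where there are three numbers: the shift along the world's x, y, z in mm, then the turn, a rotation vector about the world's x, y, z in rad, then the gripper command: -1 is shut, 1 is fully open, values between are in proportion. In form: [[[dx, dy, dz], [wx, wy, wz], jaw], ...]. A call has 1 to 12 rows; each row is the pose to reach, as a shift and turn from the pose commanded when the call began; what a row does not reach only later rows make up. A row lasts 1/12 s, in which the tool goes at most 41.7 mm and 7.16 degrees, less where a joint would pass 70% of its speed; a pose out of reach is approached as far as the arm can. A call with a gripper value outside its range is refused whole. The fingers move at their own pace and stop on an object; the grip force is fixed at half the most. Time passes only in rows, so rows that repeat a pose let the fingers close. It gives the time, the measured TCP pose, the force and the opening at its end, in the units of the state.
- arm.read_state(): the state, without advancing time (a new reading comes with each control period).
- arm.get_image(name): name is "scene" or "side" or "wrist"; returns (picture, depth): 480x640x3 uint8, red, green, blue; 480x640 float32, mm along the optical axis (not along the pixel's ray), 0 where there is no reading.
- arm.camera_params(name): a dict with "camera_matrix" (3x3 intrinsics, pixels), "extrinsics" (4x4, takes a point from world to camera coordinates); the wrist camera has in their place "T_tool_cam" (4x4, takes a point from camera to tool coordinates, whose origin is the TCP and whose axes are the tool frame's). Camera axes: x right, y down, z forward; pixel columns grow to the right and rows downward; lengths in mm; the calibration is good to about 2 mm. A picture is of the moment at which its call begins: read the wrist's pose just before it. camera_params takes no time and is no camera call.
- arm.job_done(): hands the job in, once; it reports no verdict.
The state is a dict: "clock": time; "joints": joint angles; "joint_vel": joint speeds; "joint_efforts": joint torques, N m; "position": TCP position; "ee_rot": TCP orientation; "contact_force": force on the tool from outside, world axes, zero at the start; "wrist_torque": the same for the moment, N m; "gripper_width": finger opening in mm.
Only numpy, scipy, OpenCV 4.12 (cv2) and the standard library are available. Lean on these libraries where they do the work, as an engineer would, in place of code of your own. Each camera call takes 0.05 s, during which the arm holds its last target.

### The job

The small white pot with the black lid stands at the back of the plywood bay, behind two dropper bottles. First move both bottles out and stand them upright in the blue-rimmed white tray, leaving the pot where it is; only then take the pot out and set it upright in the green dish; last, with the pot in the dish, stand each bottle back in the bay on the very spot it came from. Tip nothing over, and leave the specimen jar and the timer at the back alone.

Things in the scene. Friction and masses are not known exactly. Their poses are not given: they have to be found in the camera images.
- red_bottle_center (a point): Amber dropper bottle with a RED collar, loose, upright, about 75 g. Round glass body 33 mm in diameter up to 46 mm, narrowing shoulder, collar 24 mm in diameter at 60 to 73 mm, black rubber bulb 14 mm in diameter up to 100 mm (keep the gripper's palm off it). Point: on its axis, 50 mm above its foot; z up. Starts on one of the two front places of the bay, which one changes; must return there.
- black_bottle_center (a point): The same dropper bottle (33 mm in diameter, 100 mm tall, about 75 g) but with a BLACK collar, loose, same shape and heights, upright on the other front place of the bay. The point is on its axis, 50 mm above its foot; z points up. It too must return to where it stood at the start.
- pot_center (a point): Small round screw pot, white with a black lid, 33 mm in diameter (lid 34 mm), 49 mm tall, about 60 g, loose, standing behind the two bottles in the bay; the lid does not come off. The point is on its axis half-way up, 24.5 mm above its foot; z points up.
- bay: Fixed open-fronted plywood stock bay, 180 mm (its x) by 190 mm (its y). Floor 6 mm thick; side boards 10 mm thick at y = +-90 mm, tops 45 mm above the worktop; back board 10 mm thick at x = +85 mm, top 60 mm above the worktop; front (-x) open. Origin: centre of its underside, on the worktop; x points to the back board, z up. The bottles stand within 3 mm of grey ring marks at x = -25 mm, y = +-35 mm; the pot within 3 mm of one at x = +15 mm, y = 0.
- tray: Fixed white metal tray with a blue rim, 153 mm (its x) by 253 mm (its y), rim 20 mm high, flat floor about 2 mm above the worktop. Parking area for both bottles. Origin: centre of its underside, on the worktop; z up. It stands on one side of the bay, left or right, the dish on the other.
- dish: Fixed shallow round green dish, 72 mm in outer diameter, 64 mm inside, flat floor 4 mm above the worktop, rim 10 mm high. Where the pot goes. Origin: centre of its underside, on the worktop; z up.
- jar: Bystander: round specimen jar with white lid, 56 mm in diameter, 72 mm tall, loose, behind the bay. Origin: centre of its underside. Not to be disturbed.
- timer: Bystander: white countdown timer, 55 x 66 x 34 mm, loose, behind the bay. Origin: centre of its underside. Not to be disturbed.
There are look-alikes about, which are no part of the job. Of the things shaped like the dish, the green one is meant.

How it is judged (in metres and radians):
On the way, in this order (a step that is already met when the one before it is completed fails the run):
1. both bottles stand upright in the tray, released, while the pot is still in its place (within 15 mm) (x of red_bottle_center in the frame of tray between -0.062 and 0.062 m and y of red_bottle_center in the frame of tray between -0.112 and 0.112 m and z of red_bottle_center in the frame of tray between 0.045 and 0.062 m and linear speed of each of red_bottle, black_bottle below 0.03 m/s and angular speed of each of red_bottle, black_bottle below 0.3 rad/s and contact force between each of red_bottle, black_bottle and the fingers below 0.05 N and angle between each of red_bottle_center, black_bottle_center's own z axis and vertical below 0.1 rad and x of black_bottle_center in the frame of tray between -0.062 and 0.062 m and y of black_bottle_center in the frame of tray between -0.112 and 0.112 m and z of black_bottle_center in the frame of tray between 0.045 and 0.062 m and distance of pot_center from where it was at the start of the episode below 0.015 m), for 0.2 s.
2. the pot stands upright in the dish, released, while both bottles still stand in the tray (horizontal distance between pot_center and dish below 0.015 m and height (world z) of pot_center between 0.024 and 0.033 m and linear speed of each of pot, red_bottle, black_bottle below 0.03 m/s and angular speed of each of pot, red_bottle, black_bottle below 0.3 rad/s and contact force between each of pot, red_bottle, black_bottle and the fingers below 0.05 N and angle between each of pot_center, red_bottle_center, black_bottle_center's own z axis and vertical below 0.1 rad and x of red_bottle_center in the frame of tray between -0.062 and 0.062 m and y of red_bottle_center in the frame of tray between -0.112 and 0.112 m and z of red_bottle_center in the frame of tray between 0.045 and 0.062 m and x of black_bottle_center in the frame of tray between -0.062 and 0.062 m and y of black_bottle_center in the frame of tray between -0.112 and 0.112 m and z of black_bottle_center in the frame of tray between 0.045 and 0.062 m), for 0.2 s.
At the end, for the whole second after the job is handed in: The pot stands upright on the floor of the dish (centres within 15 mm), each bottle stands upright in the bay within 15 mm of where it stood at the start, the jar and the timer are within 15 mm of where they were, and all is released and at rest (upright: within 0.1 rad) (horizontal distance between pot_center and dish below 0.015 m and height (world z) of pot_center between 0.024 and 0.033 m and linear speed of each of pot, red_bottle, black_bottle below 0.03 m/s and angular speed of each of pot, red_bottle, black_bottle below 0.3 rad/s and contact force between each of pot, red_bottle, black_bottle and the fingers below 0.05 N and angle between each of pot_center, red_bottle_center, black_bottle_center's own z axis and vertical below 0.1 rad and distance of each of red_bottle_center, black_bottle_center, jar, timer from where it was at the start of the episode below 0.015 m); the robot touches nothing.
It fails at once if a bottle or the pot is tipped over (more than 0.6 rad) (angle between any of red_bottle_center, black_bottle_center, pot_center's own z axis and vertical above 0.6 rad).
It fails at once if the jar or the timer is moved by more than 15 mm (distance of any of jar, timer from where it was at the start of the episode above 0.015 m).
It also fails if it takes over 115 s, if anything falls off the work surface, if the arm or the gripper's body presses on something with over 40 N, if the wrist force passes 120 N, or if a joint passes its speed limit or range.

## Working session

There is one attempt and no reset: what is moved stays moved. The work goes in short steps, Python scripts to look and compute and a shell command to move; the robot and the scene stay as the last step left them, time stands still between calls to the robot, and variables do not carry over. Pictures are saved under pics/ and viewed, and the job is handed in when it is done.

```bash
mkdir -p pics; ls
python3 - <<'E'
from bench import arm
import cv2
print(arm.hold_point_z); s=arm.read_state(); print(s)
for n in ["scene","side","wrist"]:
    p=arm.camera_params(n); print(n,{k:(v.round(3).tolist() if hasattr(v,'round') else v) for k,v in p.items()})
    im,d=arm.get_image(n); cv2.imwrite(f"pics/{n}0.png",im[:,:,::-1])
    import numpy as np; np.save(f"{n}0_d.npy",d); np.save(f"{n}0_i.npy",im)
E
```

```text
pics
18.700000000000003
{'clock': 0.0, 'joints': array([ 2.58578806e-01,  3.85571893e-01,  6.61997369e-03, -4.89005159e-04,
       -1.19401469e+00, -2.58622005e-01]), 'joint_vel': array([-0.00124502, -0.00046431, -0.00146939, -0.00050507, -0.00017798,
        0.00041699]), 'joint_efforts': array([-9.55001960e-04, -3.92286408e+01,  1.88399577e+01,  4.18616563e+00,
       -4.72148502e-03,  8.27910434e-07]), 'position': array([6.24410787e+02, 1.56106373e-03, 2.30211529e+02]), 'ee_rot': array([ 7.03830819e-04, -7.07065469e-01,  7.07147215e-01,  8.61947931e-04]), 'contact_force': array([-0.86810973,  0.07261255,  0.79142125]), 'wrist_torque': array([-0.01170218, -0.03463749,  0.01044345]), 'gripper_width': 85.05069165613335}
scene {'camera_matrix': [[438.756, 0.0, 324.619], [0.0, 438.756, 244.085], [0.0, 0.0, 1.0]], 'extrinsics': [[0.867, -0.498, 0.001, -549.566], [-0.346, -0.603, -0.719, 236.603], [0.358, 0.624, -0.695, 786.244], [0.0, 0.0, 0.0, 1.0]]}
side {'camera_matrix': [[549.252, 0.0, 323.963], [0.0, 549.252, 240.708], [0.0, 0.0, 1.0]], 'extrinsics': [[-0.985, -0.17, 0.025, 618.746], [-0.094, 0.407, -0.909, 158.842], [0.145, -0.897, -0.417, 1243.964], [0.0, 0.0, 0.0, 1.0]]}
wrist {'camera_matrix': [[335.134, 0.0, 320.902], [0.0, 335.134, 242.397], [0.0, 0.0, 1.0]], 'T_tool_cam': [[1.0, -0.002, 0.0, -0.962], [-0.001, -0.267, 0.964, -143.682], [-0.002, -0.964, -0.267, 67.015], [0.0, 0.0, 0.0, 1.0]]}
```

View pics/scene0.png

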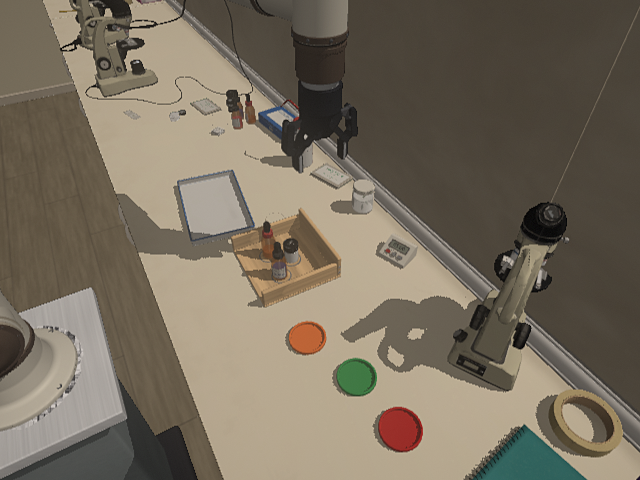

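View pics/side0.png

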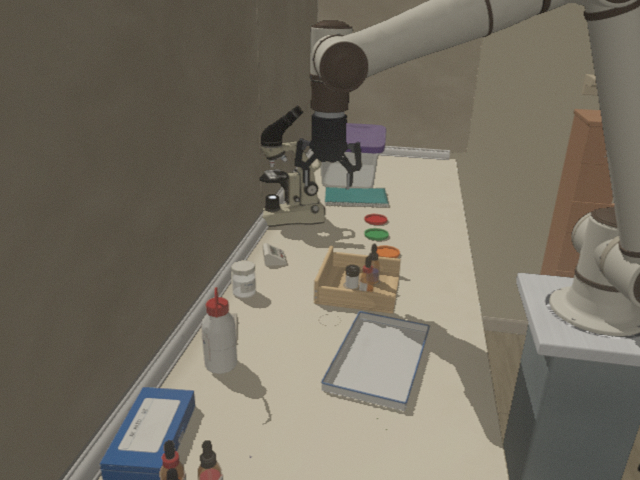

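View pics/wrist0.png

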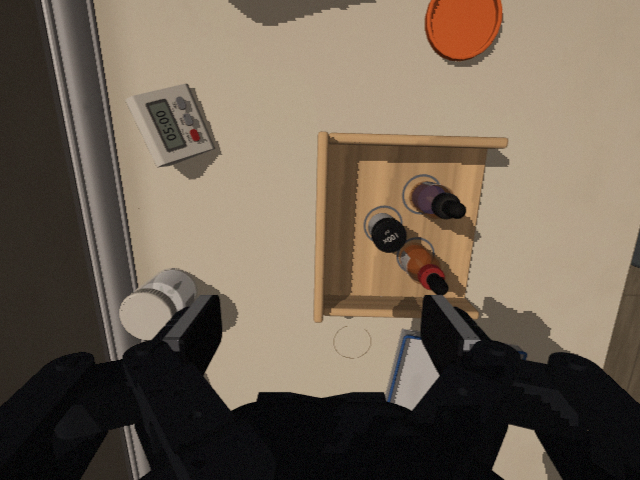

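The wrist view shows the bay with its back board on the left: red-collar bottle near (432,278), black-collar one near (450,208), pot lid at (388,233). The tray is at +y and the dishes at -y. Next I'll measure these.

```bash
cat > h.py <<'E'
import numpy as np, cv2
from scipy.spatial.transform import Rotation as R
from bench import arm
def cam(n,st=None):
    p=arm.camera_params(n); K=np.array(p["camera_matrix"])
    if n=="wrist":
        T=np.eye(4); T[:3,:3]=R.from_quat(st["ee_rot"]).as_matrix(); T[:3,3]=st["position"]
        C=T@np.array(p["T_tool_cam"])
    else: C=np.linalg.inv(np.array(p["extrinsics"]))
    return K,C
def onplane(n,uv,z,st=None):
    K,C=cam(n,st); uv=np.atleast_2d(uv).astype(float)
    r=np.c_[uv,np.ones(len(uv))]@np.linalg.inv(K).T@C[:3,:3].T
    o=C[:3,3]; return o+r*((z-o[2])/r[:,2])[:,None]
def cloud(n,d,st=None):
    K,C=cam(n,st); v,u=np.mgrid[:480,:640]
    P=np.stack([(u-K[0,2])*d/K[0,0],(v-K[1,2])*d/K[1,1],d],-1)
    W=P@C[:3,:3].T+C[:3,3]; W[d<=0]=np.nan; return W
def proj(n,P,st=None):
    K,C=cam(n,st); q=np.c_[np.atleast_2d(P),np.ones(len(np.atleast_2d(P)))]@np.linalg.inv(C).T
    q=q[:,:3]@K.T; return q[:,:2]/q[:,2:]
def blob(m,k=0,box=None):
    m=m.astype(np.uint8)
    if box: 
        b=np.zeros_like(m); x0,y0,x1,y1=box; b[y0:y1,x0:x1]=1; m=m&b
    n,l,s,c=cv2.connectedComponentsWithStats(m)
    o=np.argsort(-s[1:,4])+1
    return l==o[k], s[o[k]], c[o[k]]
E
python3 - <<'E'
from h import *
st=arm.read_state(); st['position']=np.array(st['position'])
im=np.load('wrist0_i.npy'); d=np.load('wrist0_d.npy')
W=cloud('wrist',d,st)
for uv in [(260,200),(455,210),(432,278),(388,233),(440,287),(230,250),(323,230),(420,140),(400,312),(370,150),(465,20)]:
    print(uv,W[uv[1],uv[0]].round(1),im[uv[1],uv[0]])
s=np.load('scene0_i.npy'); sd=np.load('scene0_d.npy'); Ws=cloud('scene',sd)
for uv in [(355,377),(307,337),(400,428),(215,205),(267,228),(278,255),(290,245)]:
    print('s',uv,Ws[uv[1],uv[0]].round(1),s[uv[1],uv[0]])
si=np.load('side0_i.npy'); dd=np.load('side0_d.npy'); Wd=cloud('side',dd)
for uv in [(376,235),(380,355),(353,270)]: print('d',uv,Wd[uv[1],uv[0]].round(1),si[uv[1],uv[0]])
# dish by green mask
for n,i in (('scene',s),('side',si)):
    h=cv2.cvtColor(i,cv2.COLOR_RGB2HSV)
    m=(h[...,0]>45)&(h[...,0]<80)&(h[...,1]>130)&(h[...,2]>50)
    b,stt,c=blob(m); e=cv2.fitEllipse(np.argwhere(b)[:,::-1][cv2.convexHull(np.argwhere(b)[:,::-1].astype(np.int32),returnPoints=False)[:,0]].astype(np.float32)) 
    print(n,stt,c,e, onplane(n,[c,e[0]],7).round(1))
    m=(h[...,0]>95)&(h[...,0]<130)&(h[...,1]>60)
    box=(170,165,260,245) if n=='scene' else (315,305,440,412)
    mm=np.zeros_like(m); mm[box[1]:box[3],box[0]:box[2]]=m[box[1]:box[3],box[0]:box[2]]
    pts=np.argwhere(mm)[:,::-1]; print(len(pts))
    hull=cv2.convexHull(onplane(n,pts,20)[:,:2].astype(np.float32)); print(cv2.minAreaRect(hull), cv2.approxPolyDP(hull,15,True)[:,0].round())
# crop
st0=im[100:350,290:540]; cv2.imwrite('pics/crop0.png',cv2.resize(st0,(600,600),interpolation=cv2.INTER_NEAREST)[:,:,::-1])
cv2.imwrite('pics/crop1.png',cv2.resize(s[195:315,215:355],(700,600),interpolation=cv2.INTER_NEAREST)[:,:,::-1])
E
```

```text
(260, 200) [ 6.931e+02 -1.270e+01  3.000e-01] [182 165 142]
(455, 210) [516.  -19.3 104.4] [29 28 23]
(432, 278) [525.4  44.6  92.5] [ 9 11  9]
(388, 233) [559.6  11.7  56.3] [25 26 22]
(440, 287) [522.   48.1 104.5] [14 10 14]
(230, 250) [ 7.311e+02  4.580e+01 -5.000e-01] [183 165 142]
(323, 230) [623.1   7.5  61.1] [155 120  82]
(420, 140) [532.3 -75.4  46.7] [176 137  97]
(400, 312) [539.8 102.3  45.6] [92 69 48]
(370, 150) [572.9 -66.4   6.3] [90 68 46]
(465, 20) [ 486.2 -186.7    6.9] [182  80  37]
s (355, 377) [ 521.8 -303.6    3.7] [ 66 120  70]
s (307, 337) [ 486.7 -188.3    5.9] [189 100  55]
s (400, 428) [ 536.6 -416.6    2.6] [152  47  42]
s (215, 205) [473.  291.6  -1.7] [174 167 157]
s (267, 228) [517.2  44.2  91.2] [59 50 44]
s (278, 255) [507.9 -27.5  77. ] [66 60 53]
s (290, 245) [551.9   8.5  54. ] [55 49 41]
d (376, 235) [ 527.2 -296.9    5.6] [ 82 138  85]
d (380, 355) [ 4.709e+02  2.664e+02 -1.000e-01] [179 175 167]
d (353, 270) [556.1  29.   55.7] [75 70 62]
scene [368 377   9  16  19] [373.36842105 384.31578947] ((368.9794616699219, 384.1580810546875), (10.030218124389648, 20.584922790527344), 35.13157653808594) [[ 540.9 -332.9    7. ]
 [ 534.5 -328.8    7. ]]
153
((467.6814880371094, 277.7320556640625), (250.0028533935547, 151.8845672607422), 80.915771484375) [[560. 388.]
 [416. 411.]
 [379. 167.]
 [522. 145.]]Traceback (most recent call last):
  File "<stdin>", line 16, in <module>
  File "h.py", line 28, in blob
    return l==o[k], s[o[k]], c[o[k]]
              ~^^^
IndexError: index 0 is out of bounds for axis 0 with size 0
```

Run:
```python
from h import *
st=arm.read_state()
im=np.load('wrist0_i.npy'); d=np.load('wrist0_d.npy'); W=cloud('wrist',d,st)
s=np.load('scene0_i.npy'); Ws=cloud('scene',np.load('scene0_d.npy'))
si=np.load('side0_i.npy'); Wd=cloud('side',np.load('side0_d.npy'))
# tray, dish from three views
for n,i,box in (('scene',s,None),('side',si,None)):
    h=cv2.cvtColor(i,cv2.COLOR_RGB2HSV)
    m=(h[...,0]>45)&(h[...,0]<80)&(h[...,1]>80)&(h[...,2]>40)
    b,stt,c=blob(m); e=cv2.fitEllipse(cv2.convexHull(np.argwhere(b)[:,::-1].astype(np.int32)))
    q=onplane(n,cv2.convexHull(np.argwhere(b)[:,::-1].astype(np.int32))[:,0],9)
    print('dish',n,stt,e, onplane(n,e[0],8).round(1),cv2.minEnclosingCircle(q[:,:2].astype(np.float32)))
m=(cv2.cvtColor(si,cv2.COLOR_RGB2HSV)); m=(m[...,0]>95)&(m[...,0]<130)&(m[...,1]>40)
mm=np.zeros_like(m); mm[305:412,315:440]=m[305:412,315:440]
hull=cv2.convexHull(onplane('side',np.argwhere(mm)[:,::-1],20)[:,:2].astype(np.float32)); print(cv2.minAreaRect(hull), cv2.approxPolyDP(hull,15,True)[:,0].round())
# bay interior clouds: objects inside region
for n,w in (('wrist',W),('scene',Ws),('side',Wd)):
    inb=(w[...,0]>480)&(w[...,0]<605)&(w[...,1]>-60)&(w[...,1]<85)
    for nm,c in (('red',(520,47)),('blk',(517,-22)),('pot',(558,12))):
        near=np.hypot(w[...,0]-c[0],w[...,1]-c[1])<22
        if nm=='pot': z=(near&(w[...,2]>50)&(w[...,2]<60)); 
        else: z=(near&(w[...,2]>90)&(w[...,2]<112))
        p=w[z]; print(n,nm,len(p),p.mean(0).round(1),p.min(0).round(1),p.max(0).round(1))
    bk=(w[...,2]>56)&(w[...,2]<63)&(w[...,0]>595)&(w[...,0]<640)&(abs(w[...,1])<120)
    p=w[bk]; print('back',len(p),np.polyfit(p[:,1],p[:,0],1),p.min(0),p.max(0))
    for sg in (1,-1):
        bk=(w[...,2]>43)&(w[...,2]<47)&(w[...,0]>450)&(w[...,0]<610)&(w[...,1]*sg>55)&(w[...,1]*sg<120)
        p=w[bk]; 
        if len(p)>10: print('side',len(p),np.polyfit(p[:,0],p[:,1],1),p.min(0),p.max(0),p.mean(0))
cv2.imwrite('pics/crop0.png',cv2.resize(im[100:350,290:540],(600,600),interpolation=cv2.INTER_NEAREST)[:,:,::-1])
```

```text
dish scene [ 337  358   40   38 1190] ((356.3191833496094, 376.72015380859375), (37.09203338623047, 40.33638000488281), 110.44947052001953) [[ 522.6 -306.2    8. ]] ((522.4276123046875, -305.35552978515625), 36.547584533691406)
dish side [365 229  23  11 202] ((376.07861328125, 234.01693725585938), (10.534895896911621, 23.569599151611328), 93.79690551757812) [[ 527.3 -298.5    8. ]] ((528.143310546875, -296.6894226074219), 37.534523010253906)
((471.7122497558594, 282.66278076171875), (254.14617919921875, 151.99362182617188), 80.80943298339844) [[562. 396.]
 [417. 416.]
 [388. 227.]
 [453. 159.]
 [525. 146.]]
wrist red 280 [522.9  48.  100.9] [514.6  42.9  90.1] [528.6  55.7 107.6]
wrist blk 313 [515.6 -19.4 101.6] [506.4 -25.7  90.2] [520.7 -11.4 108.8]
wrist pot 894 [558.5  14.7  55.9] [541.   -1.1  50.2] [574.5  32.1  58.4]
back 1959 [2.87990542e-02 6.25934441e+02] [618.60516898 -82.09549691  56.95539507] [633.60281995 107.11824653  62.92260794]
side 757 [-2.14245983e-02  1.14573964e+02] [454.72108913  57.230606    43.00991743] [609.03221174 111.19886008  46.97955343] [552.65887764
[... 855 characters left out ...]
  44.27628779]
side red 46 [522.3  54.5  98.8] [516.3  47.8  90.1] [528.6  59.4 107.1]
side blk 43 [515.  -13.5  99.3] [508.7 -20.1  90.2] [521.3  -7.7 108.2]
side pot 96 [560.1  18.9  55. ] [ 5.437e+02 -2.000e-01  5.040e+01] [576.3  32.5  58.2]
back 162 [2.59008038e-02 6.27346269e+02] [620.79911776 -83.79124557  56.59211771] [635.04857908 110.29845071  62.96362348]
side 195 [-9.14768669e-03  1.07634125e+02] [457.82207648  58.19406553  43.0162417 ] [609.75062297 114.18639313  46.89857735] [531.80965638 102.76929713  44.94461052]
side 101 [-2.72869700e-02 -5.87715698e+01] [453.58055109 -81.12938405  43.03327807] [609.69711682 -64.40380718  46.87062528] [533.17086993 -73.32018731  45.22283566]
```

View pics/crop0.png

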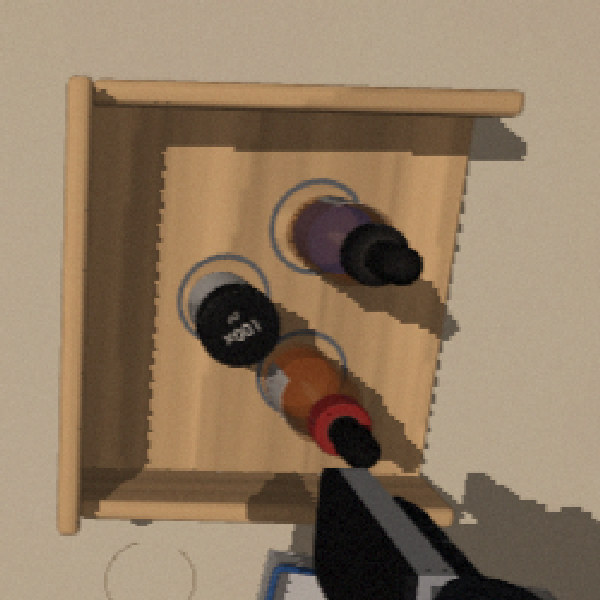

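Measured so far, averaged over the views:

| Thing | Position (mm) | Notes |
|---|---|---|
| Red bottle | (521, 48) | |
| Black bottle | (514, -19) | |
| Pot | (558, 14) | |
| Tray centre | (470, 280) | yaw about 9° clockwise |
| Dish | (524, -302) | |
| Bay origin | (541, 13) | |

The ±35 mm bottle spacing, the heights and the tray size all match what was given. Between views the positions differ by up to about 6 mm. I'll move above the red bottle and take a closer look with the wrist camera.

```bash
python3 -m creep '[[[-8,4,-6],[0,0,0],1],[[-25,12,-20],[0,0,0],1],[[-45,21,-35],[0,0,0],1],[[-65,30,-51],[0,0,0],1],[[-85,39,-66],[0,0,0],1],[[-98,45,-76],[0,0,0],1],[[-104,48,-81],[0,0,0],1],[[-104,48,-81],[0,0,0],1],[[-104,48,-81],[0,0,0],1]]'
cat > look.py <<'E'
import sys
from h import *
n=sys.argv[1]; st=arm.read_state(); im,d=arm.get_image('wrist')
np.savez(f'w{n}.npz',im=im,d=d,p=st['position'],q=st['ee_rot'])
cv2.imwrite(f'pics/w{n}.png',im[:,:,::-1]); print(np.array(st['position']).round(1),st['clock'])
E
python3 look.py 1
```

```text
clock: 0.9
position: [521.8, 48.2, 150.8]
ee_rot: [-0.0, -0.707, 0.707, -0.001]
contact_force: [-0.2, -0.3, -1.1]
gripper_width: 85.4
[521.8  48.2 150.8] 0.9
```

View pics/w1.png

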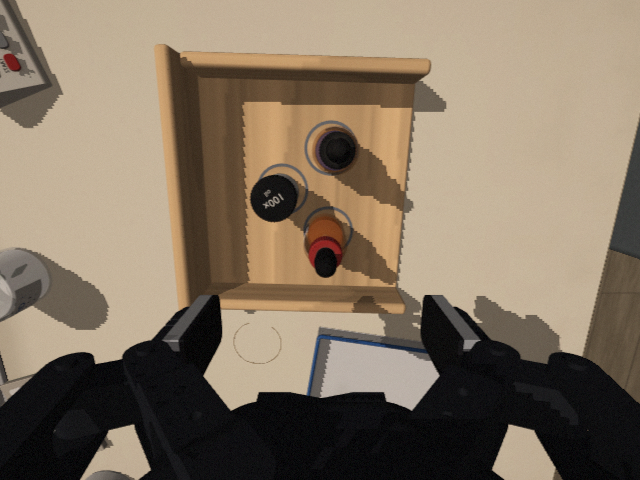

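```bash
cat > meas.py <<'E'
import sys
from h import *
z=np.load(f'w{sys.argv[1]}.npz'); st={'position':z['p'],'ee_rot':z['q']}; W=cloud('wrist',z['d'],st); im=z['im']
h=cv2.cvtColor(im,cv2.COLOR_RGB2HSV)
def circ(name,c,z0,z1,rad=25):
    m=(np.hypot(W[...,0]-c[0],W[...,1]-c[1])<rad)&(W[...,2]>z0)&(W[...,2]<z1)
    if m.sum()<20: print(name,'few'); return
    b,s,cc=blob(m); p=W[b]; zt=np.percentile(p[:,2],90)
    uv=np.argwhere(b)[:,::-1]; q=onplane('wrist',uv,zt,st)[:,:2].astype(np.float32)
    print(name,'n',len(p),'mean',p.mean(0).round(1),'zt',zt.round(1),'circle',[np.round(x,1) for x in cv2.minEnclosingCircle(q)], 'span',np.ptp(p,0).round(1))
if __name__=='__main__':
    circ('redtop',(521,48),100,112); circ('redcollar',(521,48),66,82)
    circ('blktop',(515,-20),100,112); circ('blkcollar',(515,-20),66,82); circ('pot',(558,13),52,62)
E
python3 meas.py 1
```

```text
redtop n 368 mean [520.3  49.  104.2] zt 106.7 circle [array([520.4,  48.1]), np.float64(6.7)] span [12.8 13.6  8.5]
redcollar n 527 mean [520.2  45.   78.5] zt 80.8 circle [array([520.2,  48. ]), np.float64(12.2)] span [23.1 19.  15.8]
blktop n 468 mean [513.1 -18.5 104.4] zt 106.7 circle [array([513.2, -18.4]), np.float64(6.5)] span [12.8 12.9  8.1]
blkcollar n 573 mean [513.5 -18.6  79.9] zt 80.8 circle [array([512.9, -18.3]), np.float64(11.4)] span [22.4 22.8  4.4]
pot n 1677 mean [557.2  15.   55.9] zt 56.9 circle [array([557.2,  15. ]), np.float64(16.6)] span [32.6 32.6  6.5]
```

Heights and radii fit the given sizes: bulb top at 106.7 (expected 106), collar radius 12, lid radius 16.6. Red bottle is at (520.3, 48.3), black at (513.1, -18.4), pot at (557.2, 15). Next I lower and grip the red collar with the TCP at z = 62.

```bash
python3 -m creep '[[[-1,0,-10],[0,0,0],1],[[-1,0,-28],[0,0,0],1],[[-1,0,-46],[0,0,0],1],[[-1,0,-64],[0,0,0],1],[[-1,0,-80],[0,0,0],1],[[-1,0,-88],[0,0,0],1],[[-1,0,-88],[0,0,0],1],[[-1,0,-88],[0,0,0],0.3],[[-1,0,-88],[0,0,0],0],[[-1,0,-88],[0,0,0],-0.2],[[-1,0,-88],[0,0,0],-0.4],[[-1,0,-88],[0,0,0],-1]]' && python3 -m creep '[[[0,0,0],[0,0,0],-1],[[0,0,0],[0,0,0],-1],[[0,0,0],[0,0,0],-1],[[0,0,0],[0,0,0],-1],[[0,0,0],[0,0,0],-1],[[0,0,0],[0,0,0],-1]]'
```

```text
clock: 1.95
position: [520.4, 48.2, 63.0]
ee_rot: [0.0, 0.707, -0.707, 0.001]
contact_force: [-0.5, -0.1, 1.6]
gripper_width: 25.8
clock: 2.45
position: [520.2, 48.1, 63.2]
ee_rot: [0.0, 0.707, -0.707, 0.0]
contact_force: [-1.9, -0.5, 5.7]
gripper_width: 20.8
```

```bash
python3 -m creep '[[[0,0,3],[0,0,0],-1],[[0,0,10],[0,0,0],-1],[[0,0,22],[0,0,0],-1],[[0,0,36],[0,0,0],-1],[[0,0,50],[0,0,0],-1],[[0,0,64],[0,0,0],-1],[[0,0,74],[0,0,0],-1],[[0,0,80],[0,0,0],-1],[[0,0,80],[0,0,0],-1]]'; python3 look.py 2
python3 - <<'E'
from h import *
im,d=arm.get_image('side'); cv2.imwrite('pics/s2.png',cv2.resize(im[180:340,280:440],(600,600),interpolation=cv2.INTER_CUBIC)[:,:,::-1])
E
```

```text
clock: 3.2
position: [520.7, 48.3, 143.7]
ee_rot: [0.001, 0.707, -0.707, 0.001]
contact_force: [0.6, 1.0, -0.2]
gripper_width: 20.7
[520.7  48.3 143.7] 3.2
```

View pics/w2.png

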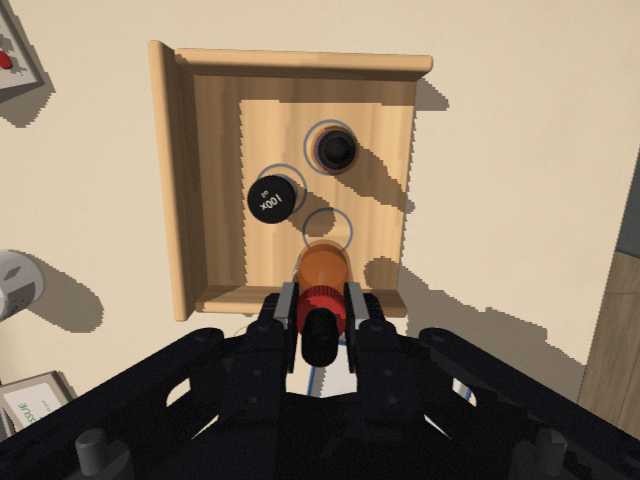

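View pics/s2.png

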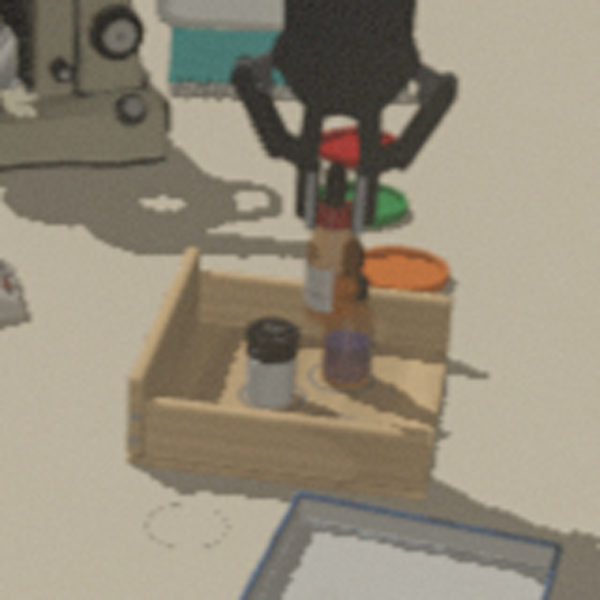

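The red bottle is held upright by its collar, and its ring mark at (328,232) is now bare. I'm carrying it to the tray at (477, 325).

```bash
python3 -m creep '[[[-1,8,0],[0,0,0],-1],[[-4,26,0],[0,0,0],-1],[[-8,52,0],[0,0,0],-1],[[-13,80,0],[0,0,0],-1],[[-17,108,0],[0,0,0],-1],[[-21,136,0],[0,0,0],-1],[[-26,164,0],[0,0,0],-1],[[-30,192,0],[0,0,0],-1],[[-34,220,0],[0,0,0],-1],[[-38,246,0],[0,0,0],-1],[[-41,266,0],[0,0,0],-1],[[-43,277,0],[0,0,0],-1]]' && python3 -m creep '[[[0,0,0],[0,0,0],-1],[[0,0,0],[0,0,0],-1],[[0,0,0],[0,0,0],-1]]'; python3 look.py 3
```

```text
clock: 4.3
position: [476.1, 327.5, 141.2]
ee_rot: [0.001, -0.707, 0.707, -0.0]
contact_force: [0.3, 0.2, -1.2]
gripper_width: 20.4
clock: 4.55
position: [476.7, 324.1, 141.8]
ee_rot: [0.0, -0.707, 0.708, 0.001]
contact_force: [0.5, -0.6, -0.8]
gripper_width: 20.6
[476.7 324.1 141.8] 4.55
```

View pics/w3.png

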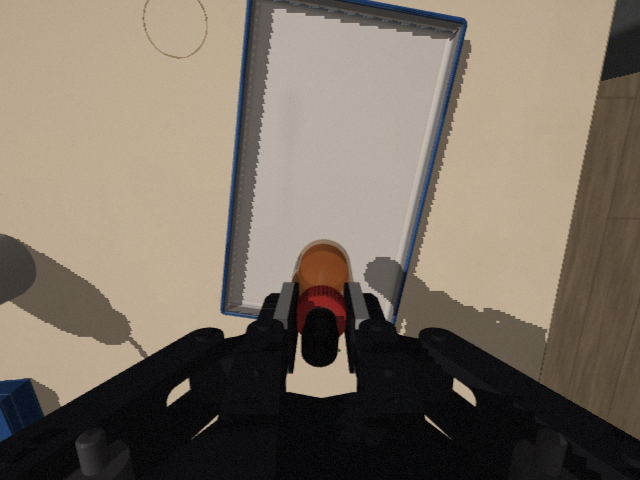

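Run:
```python
from h import *
z=np.load('w3.npz'); st={'position':z['p'],'ee_rot':z['q']}
c=onplane('wrist',[(466,21),(395,323),(224,312)],20,st)[:,:2]; print(c.round(1))
cen=(c[0]+c[2])/2; ux=(c[2]-c[1])/np.linalg.norm(c[2]-c[1]); uy=np.array([-ux[1],ux[0]]); print(cen,np.linalg.norm(c[2]-c[1]),np.linalg.norm(c[0]-c[1]))
for p in [(477,325),(463,236)]: print(((p-cen)@ux).round(1),((p-cen)@uy).round(1))
```

```text
[[376.1 171. ]
 [412.3 404.4]
 [562.  393.2]]
[469.0668243  282.12427642] 150.10185249636712 236.12400623493443
4.7 43.3
-2.6 -46.4
```

The tray centre comes out at (469, 282), so the red spot is at about (+5, +43) in the tray frame, well inside. I'm lowering and releasing.

```bash
python3 -m creep '[[[0,0,-6],[0,0,0],-1],[[0,0,-20],[0,0,0],-1],[[0,0,-36],[0,0,0],-1],[[0,0,-52],[0,0,0],-1],[[0,0,-66],[0,0,0],-1],[[0,0,-75],[0,0,0],-1],[[0,0,-79],[0,0,0],-1],[[0,0,-82],[0,0,0],-1],[[0,0,-83],[0,0,0],-1],[[0,0,-83],[0,0,0],-1],[[0,0,-83],[0,0,0],-1]]'; python3 -m creep '[[[0,0,0],[0,0,0],-0.4],[[0,0,0],[0,0,0],-0.3],[[0,0,0],[0,0,0],0],[[0,0,0],[0,0,0],0.5],[[0,0,0],[0,0,0],1],[[0,0,0],[0,0,0],1],[[0,0,0],[0,0,0],1]]'; python3 -m creep '[[[0,0,8],[0,0,0],1],[[0,0,28],[0,0,0],1],[[0,0,50],[0,0,0],1],[[0,0,72],[0,0,0],1],[[0,0,85],[0,0,0],1],[[0,0,91],[0,0,0],1],[[0,0,91],[0,0,0],1]]'; python3 look.py 4
```

```text
clock: 5.52
position: [477.4, 325.4, 60.0]
ee_rot: [0.0, 0.707, -0.707, 0.0]
contact_force: [-0.6, 0.0, -0.1]
gripper_width: 20.8
clock: 6.1
position: [477.0, 325.0, 59.4]
ee_rot: [0.0, 0.707, -0.707, 0.0]
contact_force: [-1.1, 0.2, -0.3]
gripper_width: 84.9
clock: 6.68
position: [477.6, 325.7, 152.3]
ee_rot: [0.001, 0.708, -0.706, 0.001]
contact_force: [-0.0, 0.4, -0.0]
gripper_width: 85.4
[477.6 325.7 152.3] 6.6833
```

View pics/w4.png

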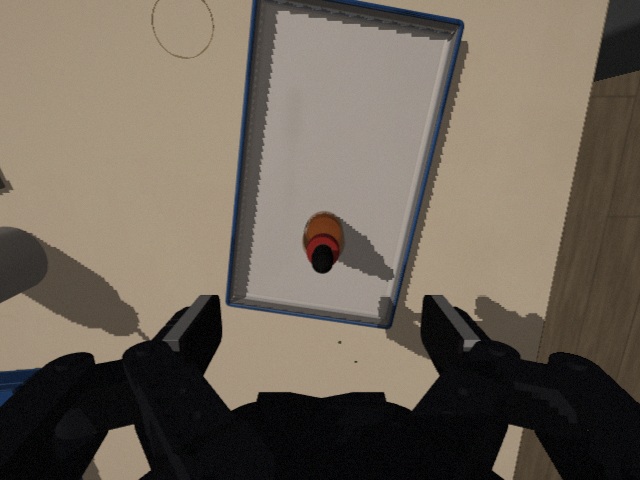

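The red bottle stands in the tray (bulb at (322,258)). Next I go to the black bottle.

```bash
python3 -m creep '[[[1,-10,0],[0,0,0],1],[[4,-40,0],[0,0,0],1],[[8,-74,0],[0,0,0],1],[[11,-108,0],[0,0,0],1],[[15,-142,0],[0,0,0],1],[[18,-176,0],[0,0,0],1],[[22,-210,0],[0,0,0],1],[[26,-244,0],[0,0,0],1],[[29,-278,0],[0,0,0],1],[[33,-310,0],[0,0,0],1],[[35,-333,0],[0,0,0],1],[[36,-343,0],[0,0,0],1]]' && python3 -m creep '[[[0,0,0],[0,0,0],1],[[0,0,0],[0,0,0],1],[[0,0,0],[0,0,0],1]]'; python3 look.py 5; sed -i 's/if __name__.*/if __name__=="__main__" and len(sys.argv)<3:/' meas.py; python3 meas.py 5
```

```text
clock: 7.73
position: [511.5, -21.2, 148.9]
ee_rot: [0.0, -0.707, 0.707, 0.002]
contact_force: [0.0, 0.5, -0.4]
gripper_width: 85.2
clock: 7.98
position: [512.6, -17.5, 149.8]
ee_rot: [0.001, -0.707, 0.707, 0.0]
contact_force: [0.4, -0.7, 0.2]
gripper_width: 85.2
[512.6 -17.5 149.8] 7.9833
redtop few
redcollar few
blktop n 377 mean [513.1 -19.7 104.2] zt 106.6 circle [array([512.9, -20.7]), np.float64(6.9)] span [12.7 13.5  7.9]
blkcollar n 521 mean [513.2 -23.6  78.5] zt 80.7 circle [array([513.1, -20.6]), np.float64(12.1)] span [22.4 19.4 13.9]
pot n 1400 mean [557.2  14.3  55.8] zt 56.8 circle [array([557.,  14.]), np.float64(16.9)] span [32.8 32.6  6. ]
```

View pics/w5.png

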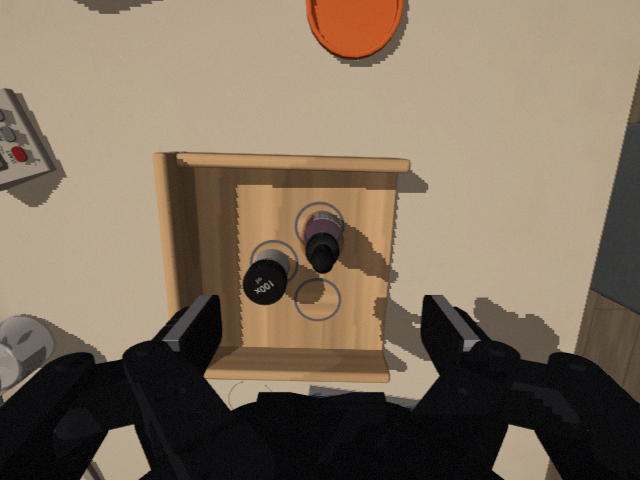

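Black bottle at (513, -20.6). I descend, grip and lift.

```bash
python3 -m creep '[[[0,-2,-10],[0,0,0],1],[[0,-2,-28],[0,0,0],1],[[0,-2,-46],[0,0,0],1],[[0,-2,-64],[0,0,0],1],[[0,-2,-80],[0,0,0],1],[[0,-2,-88],[0,0,0],1],[[0,-2,-88],[0,0,0],1],[[0,-2,-88],[0,0,0],0.3],[[0,-2,-88],[0,0,0],0],[[0,-2,-88],[0,0,0],-0.2],[[0,-2,-88],[0,0,0],-0.4],[[0,-2,-88],[0,0,0],-1]]' && python3 -m creep '[[[0,0,0],[0,0,0],-1],[[0,0,0],[0,0,0],-1],[[0,0,0],[0,0,0],-1],[[0,0,0],[0,0,0],-1],[[0,0,0],[0,0,0],-1],[[0,0,0],[0,0,0],-1]]' && python3 -m creep '[[[0,0,3],[0,0,0],-1],[[0,0,10],[0,0,0],-1],[[0,0,22],[0,0,0],-1],[[0,0,36],[0,0,0],-1],[[0,0,50],[0,0,0],-1],[[0,0,64],[0,0,0],-1],[[0,0,74],[0,0,0],-1],[[0,0,80],[0,0,0],-1],[[0,0,80],[0,0,0],-1]]'; python3 look.py 6
```

```text
clock: 9.03
position: [513.3, -19.9, 63.0]
ee_rot: [0.0, 0.707, -0.707, 0.0]
contact_force: [-0.1, 0.2, 0.3]
gripper_width: 25.7
clock: 9.53
position: [513.2, -20.0, 63.1]
ee_rot: [-0.0, -0.707, 0.707, -0.0]
contact_force: [-2.1, -0.3, 5.7]
gripper_width: 20.6
clock: 10.28
position: [513.7, -19.8, 143.7]
ee_rot: [0.001, 0.707, -0.707, 0.001]
contact_force: [0.4, 0.1, -1.2]
gripper_width: 20.7
[513.7 -19.8 143.7] 10.2833
```

View pics/w6.png

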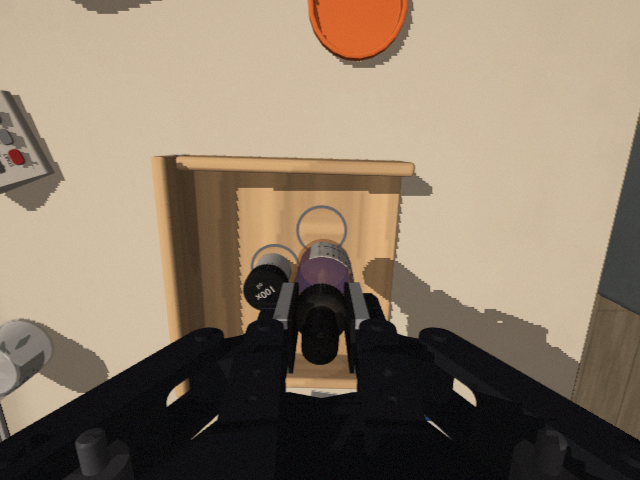

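The black bottle is held and the pot has not moved. I'm carrying it to (463, 236).

```bash
python3 -m creep '[[[-1,8,0],[0,0,0],-1],[[-5,26,0],[0,0,0],-1],[[-10,50,0],[0,0,0],-1],[[-15,76,0],[0,0,0],-1],[[-20,102,0],[0,0,0],-1],[[-25,128,0],[0,0,0],-1],[[-30,154,0],[0,0,0],-1],[[-35,180,0],[0,0,0],-1],[[-40,206,0],[0,0,0],-1],[[-45,232,0],[0,0,0],-1],[[-48,248,0],[0,0,0],-1],[[-50,256,0],[0,0,0],-1]]' && python3 -m creep '[[[0,0,0],[0,0,0],-1],[[0,0,0],[0,0,0],-1],[[0,0,-6],[0,0,0],-1],[[0,0,-20],[0,0,0],-1],[[0,0,-36],[0,0,0],-1],[[0,0,-52],[0,0,0],-1],[[0,0,-66],[0,0,0],-1],[[0,0,-75],[0,0,0],-1],[[0,0,-79],[0,0,0],-1],[[0,0,-82],[0,0,0],-1],[[0,0,-83],[0,0,0],-1],[[0,0,-83],[0,0,0],-1]]'; python3 -m creep '[[[0,0,0],[0,0,0],-1],[[0,0,0],[0,0,0],-0.4],[[0,0,0],[0,0,0],-0.3],[[0,0,0],[0,0,0],0],[[0,0,0],[0,0,0],0.5],[[0,0,0],[0,0,0],1],[[0,0,0],[0,0,0],1],[[0,0,0],[0,0,0],1]]'; python3 -m creep '[[[0,0,8],[0,0,0],1],[[0,0,28],[0,0,0],1],[[0,0,50],[0,0,0],1],[[0,0,72],[0,0,0],1],[[0,0,85],[0,0,0],1],[[0,0,91],[0,0,0],1],[[0,0,91],[0,0,0],1],[[0,0,91],[0,0,0],1]]'; python3 look.py 7
```

```text
clock: 11.33
position: [462.0, 238.1, 141.3]
ee_rot: [0.001, -0.707, 0.707, -0.0]
contact_force: [0.5, 0.1, -0.4]
gripper_width: 21.2
clock: 12.33
position: [463.3, 236.0, 59.6]
ee_rot: [0.0, 0.707, -0.707, 0.0]
contact_force: [0.1, 0.0, -0.8]
gripper_width: 20.7
clock: 13.0
position: [463.0, 236.1, 59.3]
ee_rot: [0.0, 0.707, -0.707, 0.0]
contact_force: [0.5, 1.0, -0.2]
gripper_width: 85.4
clock: 13.67
position: [462.6, 235.8, 150.1]
ee_rot: [-0.0, 0.707, -0.707, -0.0]
contact_force: [-0.4, 0.3, -0.7]
gripper_width: 85.4
[462.6 235.8 150.1] 13.6667
```

View pics/w7.png

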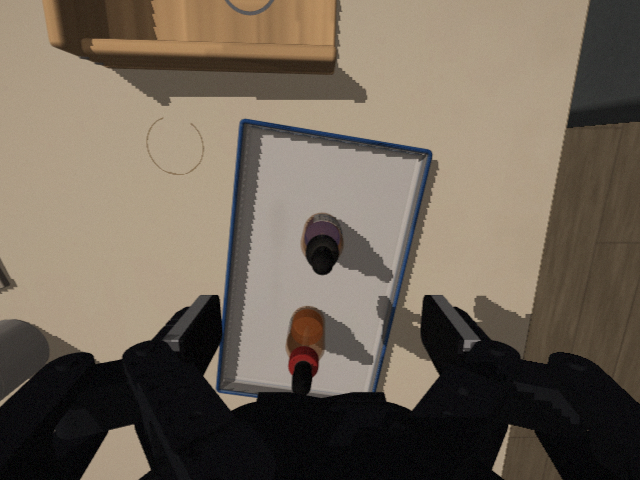

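Both bottles stand in the tray, with bulbs at (321,258) and (302,372). I go over the pot with the jaws partly open, because of the back board.

```bash
python3 -c "
import sys; sys.argv=['m','7','x']
from meas import *
circ('blk',(463,236),96,110); circ('red',(477,325),96,110); circ('redc',(477,325),60,80); circ('blkc',(463,236),60,80)"
python3 -m creep '[[[4,-10,0],[0,0,0],0.3],[[13,-32,0],[0,0,0],0.3],[[24,-57,0],[0,0,0],0.3],[[35,-82,0],[0,0,0],0.3],[[46,-107,0],[0,0,0],0.3],[[57,-132,0],[0,0,0],0.3],[[68,-157,0],[0,0,0],0.3],[[78,-182,0],[0,0,0],0.3],[[87,-204,0],[0,0,0],0.3],[[92,-217,0],[0,0,0],0.3],[[94,-222,0],[0,0,0],0.3],[[94,-222,0],[0,0,0],0.3]]';python3 -m creep '[[[0,0,-8],[0,0,0],0.3],[[0,0,-25],[0,0,0],0.3],[[0,0,-40],[0,0,0],0.3],[[0,0,-50],[0,0,0],0.3],[[0,0,-50],[0,0,0],0.3],[[0,0,-50],[0,0,0],0.3]]'; python3 look.py 8; python3 meas.py 8 | tail -1
```

```text
blk n 355 mean [463.3 236.5  99.9] zt 102.3 circle [array([463.4, 235.7]), np.float64(6.7)] span [13.1 13.   7.8]
red n 253 mean [477.8 324.7  99.5] zt 101.9 circle [array([477.3, 322.6]), np.float64(7.2)] span [12.5 12.   7.5]
redc n 668 mean [477.1 321.2  72. ] zt 76.3 circle [array([477.3, 320.9]), np.float64(15.3)] span [23.  20.5 20. ]
blkc n 555 mean [463.4 232.6  73.6] zt 76.4 circle [array([463.1, 235.2]), np.float64(12.7)] span [22.8 20.1 19.3]
clock: 14.72
position: [556.7, 12.4, 149.2]
ee_rot: [-0.0, -0.707, 0.707, 0.002]
contact_force: [-1.0, -0.1, 0.4]
gripper_width: 55.3
clock: 15.22
position: [556.6, 14.5, 99.8]
ee_rot: [0.001, -0.707, 0.707, 0.0]
contact_force: [-0.5, -1.0, 0.3]
gripper_width: 55.4
[556.6  14.5  99.8] 15.2167
pot n 2315 mean [557.7  14.4  55.9] zt 56.8 circle [array([557.7,  14.3]), np.float64(16.7)] span [33.  33.3  6.3]
```

View pics/w8.png

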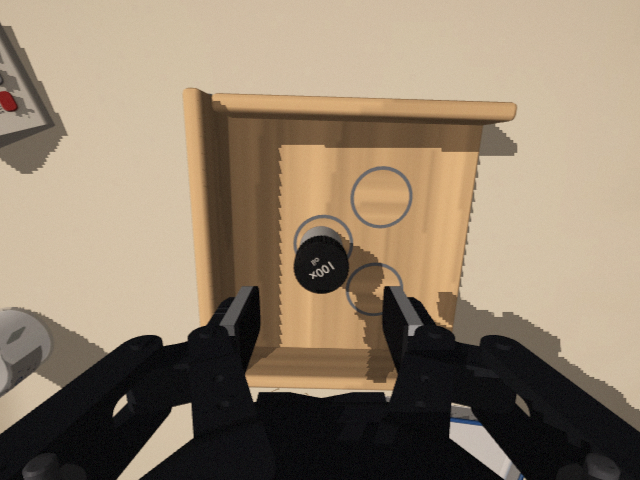

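```bash
python3 -m creep '[[[0,0,-8],[0,0,0],0.3],[[0,0,-24],[0,0,0],0.3],[[0,0,-40],[0,0,0],0.3],[[0,0,-56],[0,0,0],0.3],[[0,0,-68],[0,0,0],0.3],[[0,0,-74],[0,0,0],0.3],[[0,0,-74],[0,0,0],0.3],[[0,0,-74],[0,0,0],0.1],[[0,0,-74],[0,0,0],-0.1],[[0,0,-74],[0,0,0],-0.2],[[0,0,-74],[0,0,0],-1],[[0,0,-74],[0,0,0],-1]]' && python3 -m creep '[[[0,0,0],[0,0,0],-1],[[0,0,0],[0,0,0],-1],[[0,0,0],[0,0,0],-1],[[0,0,0],[0,0,0],-1],[[0,0,0],[0,0,0],-1]]'
```

```text
clock: 16.27
position: [557.6, 14.2, 27.5]
ee_rot: [0.001, 0.707, -0.707, 0.001]
contact_force: [-2.0, -0.6, 5.6]
gripper_width: 31.1
clock: 16.68
position: [557.6, 14.2, 27.5]
ee_rot: [0.001, 0.707, -0.707, 0.001]
contact_force: [-1.8, 0.1, 4.7]
gripper_width: 30.5
```

```bash
python3 -m creep '[[[0,0,4],[0,0,0],-1],[[0,0,14],[0,0,0],-1],[[0,0,30],[0,0,0],-1],[[0,0,48],[0,0,0],-1],[[0,0,66],[0,0,0],-1],[[0,0,82],[0,0,0],-1],[[0,0,94],[0,0,0],-1],[[0,0,100],[0,0,0],-1],[[0,0,100],[0,0,0],-1]]' && python3 -m creep '[[[-1,-10,0],[0,0,0],-1],[[-3,-34,0],[0,0,0],-1],[[-6,-62,0],[0,0,0],-1],[[-9,-90,0],[0,0,0],-1],[[-12,-118,0],[0,0,0],-1],[[-15,-146,0],[0,0,0],-1],[[-18,-174,0],[0,0,0],-1],[[-21,-202,0],[0,0,0],-1],[[-25,-230,0],[0,0,0],-1],[[-28,-256,0],[0,0,0],-1],[[-31,-278,0],[0,0,0],-1],[[-32,-290,0],[0,0,0],-1]]' && python3 -m creep '[[[0,-20,0],[0,0,0],-1],[[-1,-27,0],[0,0,0],-1],[[-1,-27,0],[0,0,0],-1],[[-1,-27,0],[0,0,0],-1]]'; python3 look.py 9
```

```text
clock: 17.43
position: [557.8, 14.3, 128.2]
ee_rot: [0.001, 0.707, -0.707, 0.001]
contact_force: [-0.1, 0.9, -0.7]
gripper_width: 30.9
clock: 18.43
position: [523.2, -278.4, 124.7]
ee_rot: [-0.0, 0.707, -0.707, -0.002]
contact_force: [-0.3, -0.8, -0.6]
gripper_width: 30.8
clock: 18.77
position: [523.4, -302.7, 125.5]
ee_rot: [-0.0, 0.707, -0.707, -0.001]
contact_force: [0.4, 1.0, -1.6]
gripper_width: 31.0
[ 523.4 -302.7  125.5] 18.7667
```

View pics/w9.png

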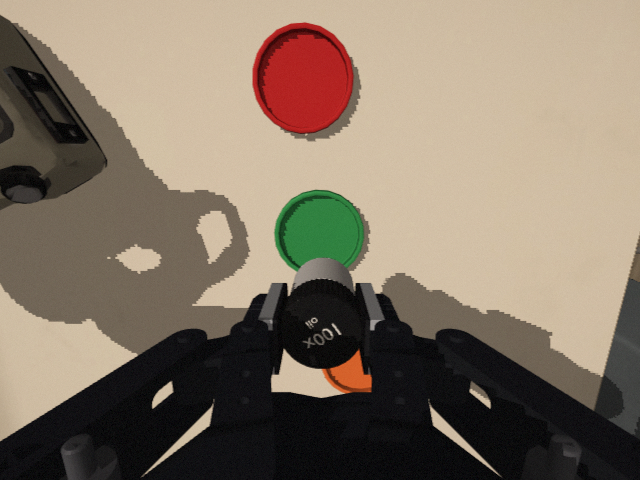

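Run:
```python
from h import *
z=np.load('w9.npz'); st={'position':z['p'],'ee_rot':z['q']}
h=cv2.cvtColor(z['im'],cv2.COLOR_RGB2HSV)
m=(h[...,0]>45)&(h[...,0]<85)&(h[...,1]>80)&(h[...,2]>40)
b,s,c=blob(m); q=onplane('wrist',np.argwhere(b)[:,::-1],10,st)[:,:2].astype(np.float32)
hull=cv2.convexHull(q); print(s,cv2.minEnclosingCircle(q)); print(q.min(0),q.max(0))
W=cloud('wrist',z['d'],st); mm=(np.hypot(W[...,0]-523,W[...,1]+303)<40)&(W[...,2]<12); print(np.percentile(W[mm][:,2],[5,50,95]))
```

```text
[ 275  190   89   81 5450] ((525.8421630859375, -304.0243225097656), 35.93642807006836)
[ 490.4493  -339.56827] [ 560.9749 -274.2402]
[ 0.72210767  5.11437405 11.15869013]
```

The green dish is at (525.8, -304.0) with radius 35.9 (given 36). I correct by (+2, -1), lower and release.

```bash
python3 -m creep '[[[1,-1,-6],[0,0,0],-1],[[2,-1,-20],[0,0,0],-1],[[2,-1,-38],[0,0,0],-1],[[2,-1,-56],[0,0,0],-1],[[2,-1,-72],[0,0,0],-1],[[2,-1,-85],[0,0,0],-1],[[2,-1,-94],[0,0,0],-1],[[2,-1,-98],[0,0,0],-1],[[2,-1,-101],[0,0,0],-1],[[2,-1,-101],[0,0,0],-1],[[2,-1,-101],[0,0,0],-1]]'; python3 -m creep '[[[0,0,0],[0,0,0],-0.2],[[0,0,0],[0,0,0],-0.1],[[0,0,0],[0,0,0],0.1],[[0,0,0],[0,0,0],0.4],[[0,0,0],[0,0,0],0.4],[[0,0,0],[0,0,0],0.4]]'; python3 -m creep '[[[0,0,6],[0,0,0],0.4],[[0,0,22],[0,0,0],0.4],[[0,0,44],[0,0,0],0.4],[[0,0,68],[0,0,0],0.4],[[0,0,92],[0,0,0],0.6],[[0,0,112],[0,0,0],1],[[0,0,122],[0,0,0],1],[[0,0,125],[0,0,0],1],[[0,0,125],[0,0,0],1]]'; python3 look.py 10; python3 -c "
import sys; sys.argv=['m','10','x']
from meas import *
circ('pot',(526,-304),45,60)"
```

```text
clock: 19.73
position: [526.7, -303.9, 26.1]
ee_rot: [-0.0, -0.707, 0.707, -0.001]
contact_force: [0.5, 0.1, -0.4]
gripper_width: 31.2
clock: 20.23
position: [526.0, -304.0, 25.4]
ee_rot: [-0.0, -0.707, 0.707, -0.0]
contact_force: [0.5, -0.1, -0.4]
gripper_width: 59.9
clock: 20.98
position: [526.1, -303.9, 150.8]
ee_rot: [-0.001, -0.707, 0.707, -0.0]
contact_force: [0.3, 0.1, -1.1]
gripper_width: 85.4
[ 526.1 -303.9  150.8] 20.9833
pot n 1541 mean [ 526.8 -303.9   53.7] zt 54.9 circle [array([ 526.7, -304.2]), np.float64(17.2)] span [32.6 32.7 11. ]
```

View pics/w10.png

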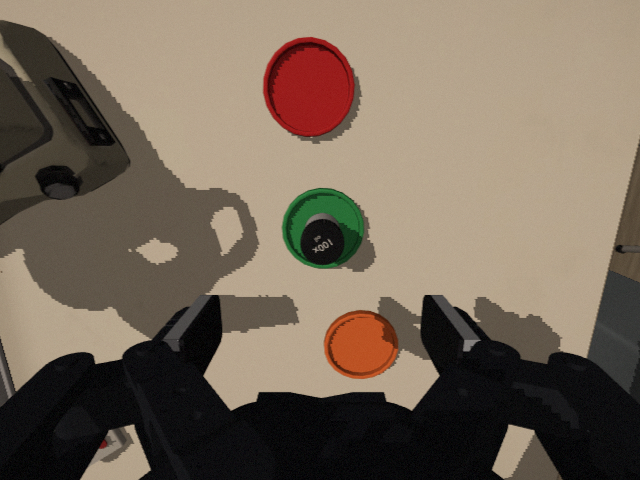

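The pot stands in the dish, centres within about 1 mm, lid at z = 54.9 (expected about 53). I return to the tray for the black bottle.

```bash
python3 -m creep '[[[-1,10,0],[0,0,0],1],[[-5,40,0],[0,0,0],1],[[-8,72,0],[0,0,0],1],[[-12,104,0],[0,0,0],1],[[-16,136,0],[0,0,0],1],[[-20,168,0],[0,0,0],1],[[-23,200,0],[0,0,0],1],[[-27,232,0],[0,0,0],1],[[-31,264,0],[0,0,0],1],[[-34,296,0],[0,0,0],1],[[-38,328,0],[0,0,0],1],[[-42,360,0],[0,0,0],1]]' && python3 -m creep '[[[-4,32,0],[0,0,0],1],[[-8,64,0],[0,0,0],1],[[-11,96,0],[0,0,0],1],[[-15,128,0],[0,0,0],1],[[-18,154,0],[0,0,0],1],[[-20,172,0],[0,0,0],1],[[-21,180,0],[0,0,0],1],[[-21,180,0],[0,0,0],1],[[-21,180,0],[0,0,0],1],[[-21,180,0],[0,0,0],1]]'; python3 look.py 11;  python3 -c "
import sys; sys.argv=['m','11','x']
from meas import *
circ('blk',(463,236),96,110); circ('red',(477,325),96,110)"
```

```text
clock: 22.03
position: [482.3, 57.6, 149.0]
ee_rot: [0.001, -0.707, 0.707, 0.001]
contact_force: [1.0, 0.4, -0.2]
gripper_width: 85.3
clock: 22.87
position: [462.6, 234.9, 149.8]
ee_rot: [0.0, -0.707, 0.707, 0.001]
contact_force: [-0.0, -1.2, 0.2]
gripper_width: 85.1
[462.6 234.9 149.8] 22.8667
blk n 352 mean [463.3 236.6 100. ] zt 102.4 circle [array([463.2, 235.7]), np.float64(6.7)] span [12.4 13.1  7.9]
red n 223 mean [477.8 324.4  99.3] zt 101.7 circle [array([477.9, 323.1]), np.float64(6.7)] span [12.6 10.   7. ]
```

```bash
python3 -m creep '[[[0,0,-10],[0,0,0],1],[[0,0,-28],[0,0,0],1],[[0,0,-46],[0,0,0],1],[[0,0,-64],[0,0,0],1],[[0,0,-82],[0,0,0],1],[[0,0,-92],[0,0,0],1],[[0,0,-92],[0,0,0],1],[[0,0,-92],[0,0,0],0.3],[[0,0,-92],[0,0,0],0],[[0,0,-92],[0,0,0],-0.2],[[0,0,-92],[0,0,0],-0.4],[[0,0,-92],[0,0,0],-1]]' && python3 -m creep '[[[0,0,0],[0,0,0],-1],[[0,0,0],[0,0,0],-1],[[0,0,0],[0,0,0],-1],[[0,0,0],[0,0,0],-1],[[0,0,0],[0,0,0],-1],[[0,0,0],[0,0,0],-1]]' && python3 -m creep '[[[0,0,3],[0,0,0],-1],[[0,0,10],[0,0,0],-1],[[0,0,22],[0,0,0],-1],[[0,0,36],[0,0,0],-1],[[0,0,50],[0,0,0],-1],[[0,0,64],[0,0,0],-1],[[0,0,76],[0,0,0],-1],[[0,0,84],[0,0,0],-1],[[0,0,84],[0,0,0],-1]]'; python3 look.py 12
```

```text
clock: 23.92
position: [463.3, 236.4, 59.1]
ee_rot: [0.0, 0.708, -0.707, 0.0]
contact_force: [-0.1, -0.5, 0.7]
gripper_width: 25.2
clock: 24.42
position: [463.3, 236.4, 59.2]
ee_rot: [0.0, 0.707, -0.707, 0.001]
contact_force: [-2.7, -0.3, 6.9]
gripper_width: 20.3
clock: 25.17
position: [463.8, 236.7, 144.2]
ee_rot: [0.001, 0.708, -0.706, 0.001]
contact_force: [-0.4, 0.2, -1.4]
gripper_width: 20.6
[463.8 236.7 144.2] 25.1667
```

View pics/w12.png

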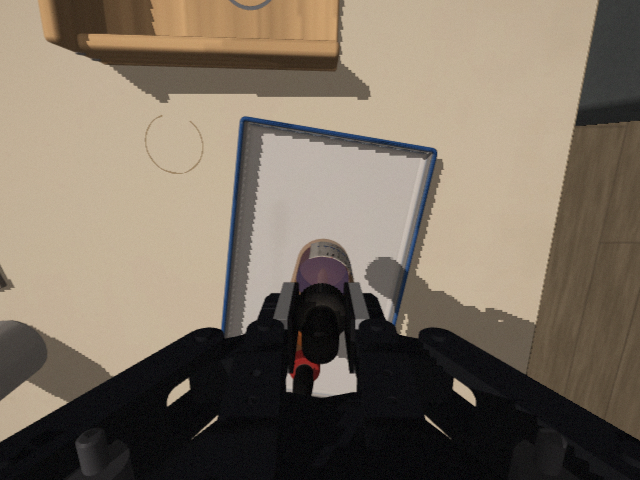

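The black bottle is held with its grip unchanged, so I return it to commanded (513, -20).

```bash
python3 -m creep '[[[1,-8,0],[0,0,0],-1],[[5,-26,0],[0,0,0],-1],[[10,-50,0],[0,0,0],-1],[[15,-76,0],[0,0,0],-1],[[20,-102,0],[0,0,0],-1],[[25,-128,0],[0,0,0],-1],[[30,-154,0],[0,0,0],-1],[[35,-180,0],[0,0,0],-1],[[40,-206,0],[0,0,0],-1],[[45,-232,0],[0,0,0],-1],[[48,-248,0],[0,0,0],-1],[[50,-256,0],[0,0,0],-1]]' && python3 -m creep '[[[0,0,0],[0,0,0],-1],[[0,0,0],[0,0,0],-1],[[0,0,-6],[0,0,0],-1],[[0,0,-20],[0,0,0],-1],[[0,0,-36],[0,0,0],-1],[[0,0,-52],[0,0,0],-1],[[0,0,-64],[0,0,0],-1],[[0,0,-72],[0,0,0],-1],[[0,0,-76],[0,0,0],-1],[[0,0,-79],[0,0,0],-1],[[0,0,-79],[0,0,0],-1],[[0,0,-79],[0,0,0],-1]]'; python3 -m creep '[[[0,0,0],[0,0,0],-1],[[0,0,0],[0,0,0],-0.4],[[0,0,0],[0,0,0],-0.3],[[0,0,0],[0,0,0],0],[[0,0,0],[0,0,0],0.5],[[0,0,0],[0,0,0],1],[[0,0,0],[0,0,0],1],[[0,0,0],[0,0,0],1]]'; python3 -m creep '[[[0,0,8],[0,0,0],1],[[0,0,28],[0,0,0],1],[[0,0,50],[0,0,0],1],[[0,0,70],[0,0,0],1],[[0,0,82],[0,0,0],1],[[0,0,87],[0,0,0],1],[[0,0,87],[0,0,0],1],[[0,0,87],[0,0,0],1]]'; python3 look.py 13; python3 meas.py 13
```

```text
clock: 26.22
position: [512.0, -22.4, 141.1]
ee_rot: [0.0, -0.707, 0.707, 0.002]
contact_force: [1.5, 0.5, -1.7]
gripper_width: 20.2
clock: 27.22
position: [513.5, -19.5, 63.9]
ee_rot: [0.0, 0.707, -0.707, 0.001]
contact_force: [-0.2, -0.2, -0.2]
gripper_width: 20.0
clock: 27.88
position: [513.0, -20.0, 63.3]
ee_rot: [-0.0, -0.707, 0.707, 0.0]
contact_force: [-0.6, 0.2, -0.1]
gripper_width: 85.4
clock: 28.55
position: [512.6, -20.0, 150.1]
ee_rot: [-0.0, 0.707, -0.707, -0.0]
contact_force: [0.4, 0.7, -0.4]
gripper_width: 85.5
[512.6 -20.  150.1] 28.55
redtop few
redcollar few
blktop n 375 mean [513.4 -19.5 104.2] zt 106.6 circle [array([513.5, -20.4]), np.float64(6.8)] span [12.8 13.1  7.2]
blkcollar n 522 mean [513.3 -23.3  78.4] zt 80.6 circle [array([513.4, -20.4]), np.float64(12.2)] span [23.2 19.5 15.8]
pot few
```

View pics/w13.png

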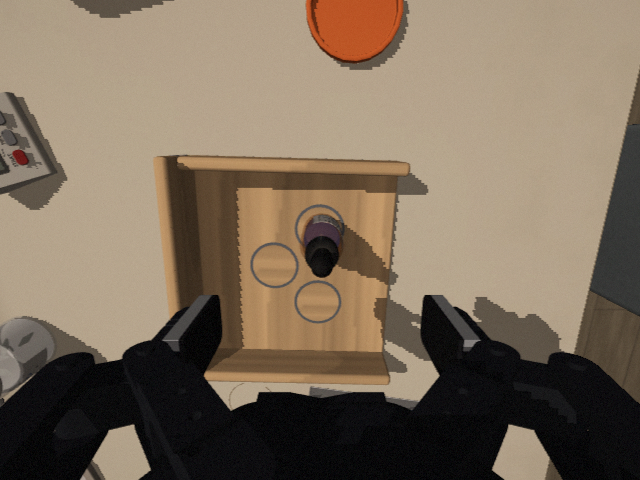

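The black bottle is back within about 0.5 mm of its start, measured from the same viewpoint. Now I fetch the red one at commanded (477, 325).

```bash
python3 -m creep '[[[-1,10,0],[0,0,0],1],[[-4,40,0],[0,0,0],1],[[-8,74,0],[0,0,0],1],[[-11,108,0],[0,0,0],1],[[-15,142,0],[0,0,0],1],[[-18,176,0],[0,0,0],1],[[-22,210,0],[0,0,0],1],[[-26,244,0],[0,0,0],1],[[-29,278,0],[0,0,0],1],[[-33,310,0],[0,0,0],1],[[-35,335,0],[0,0,0],1],[[-36,345,0],[0,0,0],1]]' && python3 -m creep '[[[0,0,0],[0,0,0],1],[[0,0,0],[0,0,0],1],[[0,0,0],[0,0,0],1],[[0,0,0],[0,0,0],1]]'; python3 look.py 14;  python3 -c "
import sys; sys.argv=['m','14','x']
from meas import *
circ('red',(477,325),96,110); circ('redc',(477,325),60,80)"
```

```text
clock: 29.6
position: [476.0, 328.5, 149.1]
ee_rot: [0.001, -0.707, 0.707, -0.001]
contact_force: [0.4, 0.4, 0.0]
gripper_width: 85.7
clock: 29.93
position: [476.9, 323.7, 150.1]
ee_rot: [-0.0, -0.707, 0.707, 0.001]
contact_force: [-0.0, -0.3, 0.7]
gripper_width: 85.5
[476.9 323.7 150.1] 29.9333
red n 345 mean [478.  326.3  99.9] zt 102.2 circle [array([478.1, 325.5]), np.float64(6.6)] span [13.1 12.6  7. ]
redc n 571 mean [477.4 322.1  73.3] zt 76.6 circle [array([477.6, 324.5]), np.float64(13.0)] span [22.5 20.4 20. ]
```

```bash
python3 -m creep '[[[0,0,-10],[0,0,0],1],[[0,0,-28],[0,0,0],1],[[0,0,-46],[0,0,0],1],[[0,0,-64],[0,0,0],1],[[0,0,-82],[0,0,0],1],[[0,0,-92],[0,0,0],1],[[0,0,-92],[0,0,0],1],[[0,0,-92],[0,0,0],0.3],[[0,0,-92],[0,0,0],0],[[0,0,-92],[0,0,0],-0.2],[[0,0,-92],[0,0,0],-0.4],[[0,0,-92],[0,0,0],-1]]' && python3 -m creep '[[[0,0,0],[0,0,0],-1],[[0,0,0],[0,0,0],-1],[[0,0,0],[0,0,0],-1],[[0,0,0],[0,0,0],-1],[[0,0,0],[0,0,0],-1],[[0,0,0],[0,0,0],-1]]' && python3 -m creep '[[[0,0,3],[0,0,0],-1],[[0,0,10],[0,0,0],-1],[[0,0,22],[0,0,0],-1],[[0,0,36],[0,0,0],-1],[[0,0,50],[0,0,0],-1],[[0,0,64],[0,0,0],-1],[[0,0,76],[0,0,0],-1],[[0,0,84],[0,0,0],-1],[[0,0,84],[0,0,0],-1]]'; python3 look.py 15
```

```text
clock: 30.98
position: [477.3, 325.4, 59.2]
ee_rot: [0.0, 0.708, -0.707, 0.0]
contact_force: [-0.7, -1.0, -0.3]
gripper_width: 25.6
clock: 31.48
position: [477.3, 325.5, 59.3]
ee_rot: [0.0, 0.707, -0.707, 0.001]
contact_force: [-2.2, -0.6, 6.6]
gripper_width: 20.4
clock: 32.23
position: [477.7, 325.7, 144.3]
ee_rot: [0.001, 0.708, -0.706, 0.001]
contact_force: [-0.0, -0.1, -0.1]
gripper_width: 20.6
[477.7 325.7 144.3] 32.2333
```

View pics/w15.png

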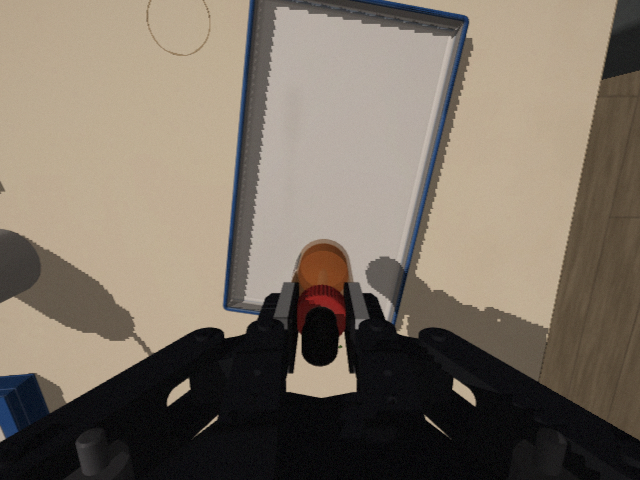

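The red bottle is held upright, so I return it to commanded (520, 48).

```bash
python3 -m creep '[[[1,-8,0],[0,0,0],-1],[[4,-26,0],[0,0,0],-1],[[8,-52,0],[0,0,0],-1],[[13,-80,0],[0,0,0],-1],[[17,-108,0],[0,0,0],-1],[[21,-136,0],[0,0,0],-1],[[26,-164,0],[0,0,0],-1],[[30,-192,0],[0,0,0],-1],[[34,-220,0],[0,0,0],-1],[[38,-246,0],[0,0,0],-1],[[41,-266,0],[0,0,0],-1],[[43,-277,0],[0,0,0],-1]]' && python3 -m creep '[[[0,0,0],[0,0,0],-1],[[0,0,0],[0,0,0],-1],[[0,0,-6],[0,0,0],-1],[[0,0,-20],[0,0,0],-1],[[0,0,-36],[0,0,0],-1],[[0,0,-52],[0,0,0],-1],[[0,0,-64],[0,0,0],-1],[[0,0,-72],[0,0,0],-1],[[0,0,-76],[0,0,0],-1],[[0,0,-79],[0,0,0],-1],[[0,0,-79],[0,0,0],-1],[[0,0,-79],[0,0,0],-1]]'; python3 -m creep '[[[0,0,0],[0,0,0],-1],[[0,0,0],[0,0,0],-0.4],[[0,0,0],[0,0,0],-0.3],[[0,0,0],[0,0,0],0],[[0,0,0],[0,0,0],0.5],[[0,0,0],[0,0,0],1],[[0,0,0],[0,0,0],1],[[0,0,0],[0,0,0],1]]'; python3 -m creep '[[[0,0,8],[0,0,0],1],[[0,0,28],[0,0,0],1],[[0,0,50],[0,0,0],1],[[0,0,70],[0,0,0],1],[[0,0,82],[0,0,0],1],[[0,0,87],[0,0,0],1],[[0,0,87],[0,0,0],1],[[0,0,87],[0,0,0],1]]'; python3 look.py 16; python3 meas.py 16
```

```text
clock: 33.28
position: [519.0, 45.3, 141.2]
ee_rot: [0.0, -0.707, 0.707, 0.002]
contact_force: [0.4, -0.9, -0.9]
gripper_width: 20.3
clock: 34.28
position: [520.5, 48.6, 63.8]
ee_rot: [0.0, 0.707, -0.707, 0.001]
contact_force: [0.2, -0.0, -0.8]
gripper_width: 20.5
clock: 34.95
position: [520.0, 48.0, 63.3]
ee_rot: [0.0, 0.707, -0.707, -0.0]
contact_force: [-0.1, -1.0, 0.2]
gripper_width: 85.2
clock: 35.62
position: [519.6, 48.0, 150.1]
ee_rot: [-0.0, 0.707, -0.707, -0.0]
contact_force: [-0.4, 0.4, -0.8]
gripper_width: 85.2
[519.6  48.  150.1] 35.6167
redtop n 372 mean [520.4  49.1 104.2] zt 106.5 circle [array([520.5,  48.2]), np.float64(6.9)] span [12.8 13.5  7.5]
redcollar n 537 mean [520.1  45.3  78.4] zt 80.7 circle [array([520.5,  48.1]), np.float64(12.3)] span [22.8 20.3 13.8]
blktop n 468 mean [513.5 -18.2 104.5] zt 106.8 circle [array([513.6, -18.2]), np.float64(6.5)] span [12.8 12.9  8.5]
blkcollar n 581 mean [513.8 -18.3  79.8] zt 80.9 circle [array([513.5, -18. ]), np.float64(11.4)] span [22.3 22.7  4.2]
pot few
```

```bash
python3 -m creep '[[[0,0,15],[0,0,0],1],[[0,0,40],[0,0,0],1],[[0,0,65],[0,0,0],1],[[0,0,80],[0,0,0],1],[[0,0,80],[0,0,0],1],[[0,0,80],[0,0,0],1]]'; python3 look.py 17
python3 - <<'E'
from h import *
a=np.load('scene0_i.npy')
im,d=arm.get_image('scene'); cv2.imwrite('pics/scene17.png',im[:,:,::-1]); W=cloud('scene',d); W0=cloud('scene',np.load('scene0_d.npy'))
for nm,(x0,y0,x1,y1) in (('jar',(350,178,376,216)),('timer',(375,234,418,268))):
    print(nm,np.abs(im[y0:y1,x0:x1].astype(int)-a[y0:y1,x0:x1]).mean().round(2),'z>15 mean',[w[y0:y1,x0:x1][w[y0:y1,x0:x1][...,2]>15].mean(0).round(1) for w in (W0,W)])
m=(np.hypot(W[...,0]-524,W[...,1]+305)<30)&(W[...,2]>45); print('pot',W[m].mean(0).round(1),m.sum())
E
```

```text
clock: 36.17
position: [519.7, 48.1, 229.7]
ee_rot: [-0.0, 0.707, -0.707, -0.0]
contact_force: [-0.1, 1.0, 0.4]
gripper_width: 85.6
[519.7  48.1 229.7] 36.1667
jar 1.03 z>15 mean [array([795. ,  87. ,  50.1]), array([794.8,  86.8,  50.3])]
timer 0.93 z>15 mean [array([775.1, -92.9,  24.6]), array([775. , -93.1,  24.5])]
pot [ 522.5 -305.6   51.9] 297
```

View pics/w17.png

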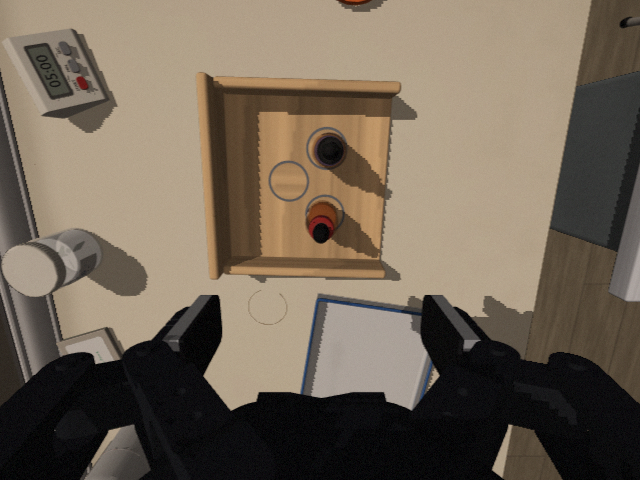

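View pics/scene17.png

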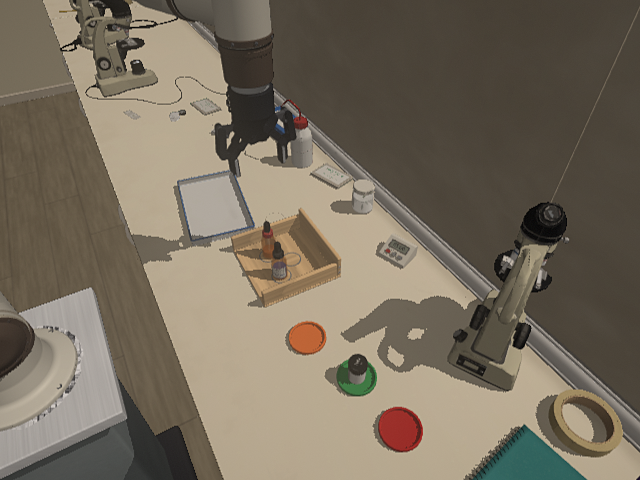

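Both bottles stand in the bay at (322,230) and (330,150), the pot is in the green dish at (357,368), and the jar and timer have not moved. The arm is clear, so I'm handing in.

```bash
python3 -c "
from bench import arm
print(arm.job_done())"
```

```text
the job is handed in; nothing more can be done
None
```

The job is done and handed in at about 36 s of the 115 s allowed. I moved both bottles by their collars to the tray, red first and then black. I then set the pot in the green dish, and returned the black and then the red bottle to their starting spots.

What the last checks showed:
- **Bottles:** the red and black bottles are each within about 0.7 mm of where they stood at the start, measured from the same wrist viewpoint, and both are upright.
- **Pot:** it stands upright in the dish, with centres about 1 mm apart. Its lid measured about 55 mm high from the wrist camera against 53 mm expected, but the wrist camera read 1–2 mm high throughout.
- **Jar and timer:** in the scene camera, neither has moved by more than about 0.2 mm.
- **Arm:** it is clear of everything, and the largest tool force reported at the end of any move was about 7 N.

**Disagreements:** the three cameras differed by up to about 6 mm in absolute position, so I relied on the wrist camera. A gripped collar read 20.5 mm where 24 mm is given, and the gripped pot read about 31 mm where 33–34 mm is given. Neither slipped.

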